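Make up an extraction kit and a crown kit from the autoclave tray

TASK

Make up two kits from the things on the steel autoclave tray. Extraction kit, in the larger green tray: the forceps in the long section, the gallipot (the larger round dish) in the wider of the two small sections and the short bur block in the narrower one; crown kit, in the smaller green tray: the long bur block in the wider section and the small white dappen dish in the narrower one. Set each thing down, without dropping it, so that it rests upright (the forceps flat) on the floor of its section, and leave the elevator where it lies on the steel tray.

Things in the scene. Friction and masses are not known exactly. Their poses are not given: they have to be found in the camera images.
- forceps: Extraction forceps, rigid, closed, bright steel, lying flat: 165 long (its y), 38 wide, 12 thick. Two handles side by side, together 23 wide (x), flat-sided from y -30 to 30: grip here across x. Round hinge, 23 diameter, at y 36; beaks end at y 77, spread handle ends at y -91. Origin: underside, middle of the straight handles, within 15 of the centre of mass; z up. About 160 g.
- gallipot: Gallipot: round open bowl of thin steel, standing upright, 58 diameter and 38 high, straight-sided over its upper 23, foot 42 diameter. Origin: centre of its underside, z up through the mouth. About 80 g. It is the larger of the two round dishes.
- short_bur_block: Short bur block: blue plastic block 24 (x) by 40 (y) by 26 high, with 4 dental burs standing in a row along y on top to 41 above the underside. Origin: centre of the underside, z up. Plain flat sides, gripped across x (24). About 60 g.
- long_bur_block: Long bur block: the same blue plastic block but 24 (x) by 72 (y) by 26 high, with 8 burs standing in a row along y on top to 41 above the underside. Origin: centre of the underside, z up. Gripped across x (24). About 100 g.
- dappen_dish: Dappen dish: small thick white round dish, upright, 30 diameter (27 at a slight waist 11 up) and 28 high, with a shallow well 13 deep in the top. Origin: centre of the underside, z up. About 45 g.
- large_tray: Larger green plastic kit tray, three sections, fixed: 163 (x) by 200 (y), rim 12 high, walls 3 thick, dividers 11 high; section floors 3 above its underside. Origin: centre of underside, z up. Sections in its frame: long one x -78.5 to 5.5, y -97 to 97; wider small one x 8.5 to 78.5, y -97 to 15; narrower small one x 8.5 to 78.5, y 18 to 97.
- small_tray: Smaller green plastic kit tray, two sections, fixed: 94 (x) by 192 (y), rim 12 high, walls 3 thick, divider 11 high; section floors 3 above its underside. Origin: centre of underside, z up. Sections in its frame: wider one x -44 to 44, y -93 to 17; narrower one x -44 to 44, y 20 to 93.
- stock_tray: Steel autoclave tray with pale blue liner, fixed: 330 (x) by 220 (y), rim 12 high; its floor is 2 above the counter. Origin: centre of underside, z up. At the start all the stock stands on it: the four small things in two rows of two, columns some 100 apart in y, rows some 80 apart in x; forceps and elevator lie across the two ends (either way).
- elevator: Straight dental elevator, steel, 140 long (along its y): thick pear-shaped handle of 19 diameter from y = -70 to -8, thin shaft and blade from there to y = +70. Lies on the stock tray, not part of either kit; must stay there. Origin: on the underside at the middle of its length. Loose, about 50 g.
Mind the look-alikes: they are no part of the job. What is shaped like the forceps but red is not meant. What is shaped like the short_bur_block but pink is not meant.

How it is judged (in metres and radians):
At the end, for the whole second after the job is handed in: Each of the five things is in its own section: origin between the section's walls, underside within 3 mm of the section's floor, tilted less than 0.06 rad, at rest (below 10 mm/s and 0.1 rad/s) (x of forceps in the frame of large_tray between -0.0785 and 0.0055 m and y of forceps in the frame of large_tray between -0.097 and 0.097 m and z of forceps in the frame of large_tray between 0 and 0.006 m and angle between each of forceps, gallipot, short_bur_block, long_bur_block, dappen_dish's own z axis and vertical below 0.06 rad and linear speed of each of forceps, gallipot, short_bur_block, long_bur_block, dappen_dish below 0.01 m/s and angular speed of each of forceps, gallipot, short_bur_block, long_bur_block, dappen_dish below 0.1 rad/s and x of gallipot in the frame of large_tray between 0.0085 and 0.0785 m and y of gallipot in the frame of large_tray between -0.097 and 0.015 m and z of gallipot in the frame of large_tray between 0 and 0.006 m and x of short_bur_block in the frame of large_tray between 0.0085 and 0.0785 m and y of short_bur_block in the frame of large_tray between 0.018 and 0.097 m and z of short_bur_block in the frame of large_tray between 0 and 0.006 m and x of long_bur_block in the frame of small_tray between -0.044 and 0.044 m and y of long_bur_block in the frame of small_tray between -0.093 and 0.017 m and z of long_bur_block in the frame of small_tray between 0 and 0.006 m and x of dappen_dish in the frame of small_tray between -0.044 and 0.044 m and y of dappen_dish in the frame of small_tray between 0.02 and 0.093 m and z of dappen_dish in the frame of small_tray between 0 and 0.006 m); the robot touches nothing.
It fails at once if the elevator is shifted by more than 30 mm (distance of elevator from where it was at the start of the episode above 0.03 m).
It fails at once if one of the five things is dropped or thrown: moves faster than 0.7 m/s (a free fall of some 25 mm) while the fingers do not touch it ((contact force between forceps and the fingers below 0.05 N and linear speed of forceps above 0.7 m/s) or (contact force between gallipot and the fingers below 0.05 N and linear speed of gallipot above 0.7 m/s) or (contact force between short_bur_block and the fingers below 0.05 N and linear speed of short_bur_block above 0.7 m/s) or (contact force between long_bur_block and the fingers below 0.05 N and linear speed of long_bur_block above 0.7 m/s) or (contact force between dappen_dish and the fingers below 0.05 N and linear speed of dappen_dish above 0.7 m/s)).
It also fails if it takes over 112 s, if anything falls off the work surface, if the arm or the gripper's body presses on something with over 40 N, if the wrist force passes 120 N, or if a joint passes its speed limit or range.

ROBOT

A 6-joint arm with a two-finger parallel gripper is mounted at the origin on the work surface. World frame = base frame: x ahead of the robot, y to its left, z up, the work surface at z = 0. Lengths are in mm, angles in rad, forces in N, time in s.
With the tool pointing down it reaches from about 350 to 775 mm from the base axis. Payload 7.3 kg.
Tool frame: the origin (TCP) lies at the very end of the fingers, on their centre line; the grasp point (between the pads) lies grip_point_offset behind it (grip_point_offset is the distance from the TCP to the grasp point, in mm); x points along the fingers, z is the direction in which the jaws open and shut, and the axes are right-handed (so a half turn about x gives the same grasp; the last joint's range is limited). The gripper opens to 92 mm and grips with 3 to 60 N. Pads are 19 mm wide; open, the fingers measure 130 mm over their backs; the gripper's body (75 mm by 190 mm) begins 47 mm behind the grasp point.
Start: joints at [-1.316, 0.342, 1.524, -0, 1.275, -0.146], TCP at [204.855, -483.404, 226.741] pointing down, gripper open.
Joint ranges: [-2.53, 2.53], [-0.77, 2.02], [0.04, 2.7], [-1, 4.14], [0.28, 2.66], [-3.11, 3.11]. Speed limits (rad/s): [2.57, 2.57, 3.14, 3.14, 3.14, 3.14].

INTERFACE

Orientations are given as [roll, pitch, yaw] about the fixed x, y, z axes, in that order (R = Rz(yaw) Ry(pitch) Rx(roll)).
In Python, from plant import * gives the robot as it stands.
- The arm moves only by the tool send_rows, never from a script. Its argument "series" is text: rows parted by semicolons, each of 5 numbers parted by spaces: the gripper's target within -1 to 1 (fully open at 1, half-way at 0, shut at -1), then the shift along the tool's x, y, z in units of 30 mm (1.0 is 30 mm), then the turn about the tool's x in units of 5 degrees (1.0 is 5 degrees). A call has 1 to 8 rows; each row is the pose to reach, as a shift and turn from the pose commanded when the call began, along the tool's axes at that moment; what a row does not reach only later rows make up. A row lasts 1/8 s, in which the tool goes at most 62.5 mm and 10.7 degrees, less where a joint would pass 70% of its speed; a pose out of reach is approached as far as the arm can. A call with a gripper value outside its range is refused whole. The fingers move at their own pace and stop on an object; the grip force is fixed at half the most. Time passes only in rows, so rows that repeat a pose let the fingers close. It gives the time, the measured TCP pose, the force and the opening at its end, in the units of the state.
- get_obs(): the state, without advancing time (a new reading comes with each control period).
- capture(name): name is "side" or "top"; returns a dict with "pixels" (400x640x3 uint8, red, green, blue), "mtx" (3x3 intrinsics, pixels), "k1" (the pictures are not rectified: a ray, as slopes to the right and down, at radius r is drawn at 1 + k1 r^2 times it, then the intrinsics apply), "R" (3x3) and "t" (3): a world point X has camera coordinates R X + t. Camera axes: x right, y down, z forward; pixel columns grow to the right and rows downward; lengths in mm; the calibration is good to about 2 mm. A picture is of the moment at which its call begins. There is no depth.
- close_job(): hands the job in, once; it reports no verdict.
Trained networks look in a picture, given as the dict that the camera call returned (one of the last four; its "shot" number tells which), for a name from the list of things; names that differ only in an ending like _2 or _b are one class to them, and where a whole thing is asked for, a point or a joint stands for the part that bears it (a point fixed in the world has none). Each returns a list of dicts, best first, with "score" (0 to 1); they miss things now and then, are a little off and sometimes report something else, mostly with a low value. They report only what shows in the picture. A call takes as long as a camera call. They do not tell look-alikes from the thing itself.
- cut_out(picture, thing): "pixels" (400x640 bool, what is visible of it).
- place_of(picture, thing): "point" ([x, y, z] in mm, in world coordinates, good to about 4 mm: a listed point, or the origin of a listed thing).
The state is a dict: "time": time; "joint_positions": joint angles; "dq": joint speeds; "tau": joint torques, N m; "tool_pos": TCP position; "tcp_rot": TCP orientation; "contact_force": force on the tool from outside, world axes, zero at the start; "moment": the same for the moment, N m; "grip_width": finger opening in mm.
Only numpy, scipy, OpenCV 4.12 (cv2) and the standard library are available. Lean on these libraries where they do the work, as an engineer would, in place of code of your own. Each camera call takes 0.05 s, during which the arm holds its last target.

## Working session

There is one attempt and no reset: what is moved stays moved. The work goes in short steps, Python scripts to look and compute and a tool call to move; the robot and the scene stay as the last step left them, time stands still between calls to the robot, and variables do not carry over. Pictures are saved under pics/ and viewed, and the job is handed in when it is done.

Besides the shell and the picture viewer there is one more tool, called after "Emit:" by a JSON object that holds its "method" and its "body". send_rows: Moves the arm, as the interface text tells. Its arguments: {"type":"object","properties":{"series":{"type":"string"}},"required":["series"]}

```bash
ls; mkdir -p pics; cat > look.py <<'E'
from plant import *
import cv2, numpy as np, sys
E
python3 - <<'E'
from look import *
print(get_obs())
for n in ("top","side"):
    p=capture(n); cv2.imwrite(f"pics/{n}0.png",p["pixels"][:,:,::-1]); print(n,p["mtx"],p["k1"],p["R"],p["t"],p["shot"])
    for th in ["forceps","gallipot","short_bur_block","long_bur_block","dappen_dish","large_tray","small_tray","stock_tray","elevator"]:
        print(th,[(np.round(d["point"]),round(d["score"],2)) for d in place_of(p,th)])
E
```

```text
pics
{'time': 0.0, 'joint_positions': array([-1.31598665e+00,  3.42702325e-01,  1.52501579e+00,  2.22571520e-06,
        1.27537194e+00, -1.45986598e-01]), 'dq': array([ 1.00644093e-03,  4.64354082e-04, -2.95791610e-04,  2.27727059e-04,
       -2.17584116e-03,  7.91016296e-05]), 'tau': array([ 2.44414550e-03, -4.31234765e+01, -2.44215578e+01,  7.20574474e-02,
        5.58462983e-02, -1.17545346e-04]), 'tool_pos': array([ 204.7556752 , -482.99254902,  226.05596809]), 'tcp_rot': array([2.99418471, 1.56929893, 1.82418401]), 'contact_force': array([ 0.0499487 ,  1.18002518, -0.06627534]), 'moment': array([ 0.02709822,  0.02413951, -0.00161324]), 'grip_width': 91.65156716882775}
top [[469.1763925   0.        307.7395549]
 [  0.        469.1763925 199.4344223]
 [  0.          0.          1.       ]] 0.04323828356590823 [[ 0.02138939 -0.99963387  0.01657181]
 [-0.99617426 -0.02271429 -0.08438547]
 [ 0.08473099 -0.01470345 -0.99629537]] [ -15.27460262  512.09139585 1076.96607371] 1
forceps [(array([452., -25.,   2.]), 0.88), (array([ 307., -216.,   -3.]), 0.67)]
gallipot [(array([613.,  40.,
[... 548 characters left out ...]
0.8717563  -0.48959132 -0.01847422]
 [-0.38201121 -0.65562427 -0.651325  ]
 [ 0.30677092  0.57485403 -0.75857396]] [-428.65935785  210.40042009  618.80093638] 2
forceps [(array([ 304., -225.,   -1.]), 0.85), (array([448., -18.,   6.]), 0.64)]
gallipot [(array([610.,  37.,   3.]), 0.87)]
short_bur_block [(array([569., 157.,  -1.]), 0.84), (array([532.,  41.,   3.]), 0.61)]
long_bur_block [(array([525., -72.,   0.]), 0.88)]
dappen_dish [(array([602., -64.,  -1.]), 0.74)]
large_tray [(array([ 524., -310.,    4.]), 0.66)]
small_tray [(array([501., 312.,  -0.]), 0.64), (array([ 523., -313.,    5.]), 0.54)]
stock_tray [(array([571., -14.,  -3.]), 0.87)]
elevator [(array([678., -11.,   3.]), 0.73)]
```

View pics/top0.png

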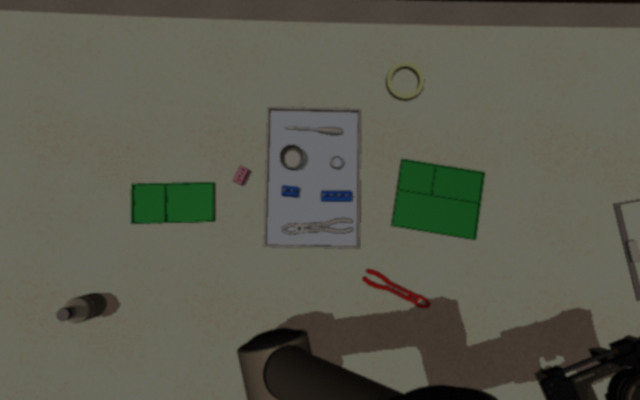

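View pics/side0.png

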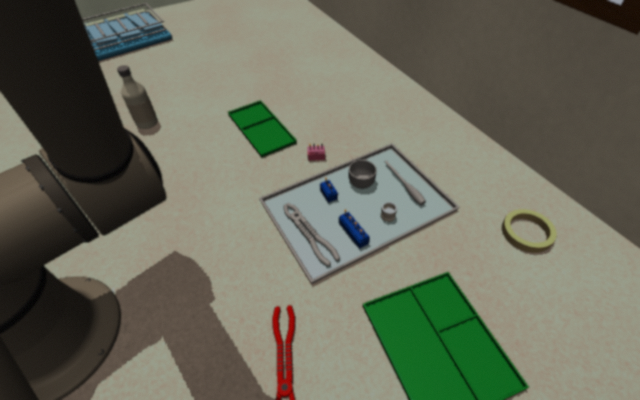

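```bash
cat > look.py <<'E'
from plant import *
import plant
import cv2, numpy as np, sys
from scipy.optimize import minimize
from scipy.spatial.transform import Rotation as Ro
def proj(p,X):
    c=np.asarray(X,float)@np.asarray(p["R"]).T+np.asarray(p["t"])
    s=c[:,:2]/c[:,2:]; s=s*(1+p["k1"]*(s**2).sum(1,keepdims=True))
    return s*np.array([p["mtx"][0][0],p["mtx"][1][1]])+np.array([p["mtx"][0][2],p["mtx"][1][2]])
def unproj(p,uv,z):
    uv=np.asarray(uv,float).reshape(-1,2); K=np.asarray(p["mtx"])
    d=(uv-[K[0,2],K[1,2]])/[K[0,0],K[1,1]]; s=d.copy()
    for _ in range(10): s=d/(1+p["k1"]*(s**2).sum(1,keepdims=True))
    R=np.asarray(p["R"]); C=-R.T@np.asarray(p["t"]); r=np.c_[s,np.ones(len(s))]@R
    return C+r*((z-C[2])/r[:,2])[:,None]
def box(x0,x1,y0,y1,z0,z1): return np.array([[x,y,z] for x in(x0,x1) for y in(y0,y1) for z in(z0,z1)],float)
def cyl(r,z,cx=0,cy=0):
    a=np.linspace(0,2*np.pi,25)[:-1]; return np.c_[cx+r*np.cos(a),cy+r*np.sin(a),0*a+z]
burs=lambda h:box(-1,1,-h,h,26,41)
MODEL={"short_bur_block":[box(-12,12,-20,20,0,26),box(-1,1,-15,15,26,38)],
"long_bur_block":[box(-12,12,-36,36,0,26),box(-1,1,-31,31,26,38)],
"gallipot":[np.r_[cyl(21,0),cyl(29,15),cyl(29,38)]],
"dappen_dish":[np.r_[cyl(15,0),cyl(15,28)]],
"large_tray":[box(-81.5,81.5,-100,100,0,12)],
"small_tray":[box(-47,47,-96,96,0,12)],
"stock_tray":[box(-165,165,-110,110,0,12)],
"forceps":[box(-11.5,11.5,-30,36,0,12),np.r_[cyl(11.5,0,0,36),cyl(11.5,12,0,36)],np.r_[box(-6,6,36,60,0,12),box(-3,3,75,77,3,9)],
  np.r_[box(-11.5,-2,-31,-30,0,12),box(-19,-10,-91,-88,0,12)],np.r_[box(2,11.5,-31,-30,0,12),box(10,19,-91,-88,0,12)]],
"elevator":[np.r_[box(-5,5,-70,-69,2,15),box(-9.5,9.5,-40,-30,0,19),box(-3,3,-8,-7,5,12)],box(-2,2,-8,70,5,9)]}
S=4
def render(p,th,q,z):
    x,y,a=q; m=np.zeros((400*S,640*S),np.uint8); c,s=np.cos(a),np.sin(a)
    for P in MODEL[th]:
        X=P@np.array([[c,s,0],[-s,c,0],[0,0,1]])+[x,y,z]
        u=proj(p,X)*S+S/2; h=cv2.convexHull(np.round(u).astype(np.int32)); cv2.fillConvexPoly(m,h,1)
    return m
def iou(p,mask,th,q,z):
    m=render(p,th,q,z); M=cv2.resize(mask.astype(np.uint8),None,fx=S,fy=S,interpolation=cv2.INTER_NEAREST)
    ys,xs=np.where(M|m); sl=(slice(ys.min(),ys.max()+1),slice(xs.min(),xs.max()+1))
    return (M[sl]&m[sl]).sum()/(M[sl]|m[sl]).sum()
def fit(views,th,q0,z,rot=True):
    f=lambda q:-sum(iou(p,m,th,(q[0],q[1],q[2] if rot else q0[2]),z) for p,m in views)
    best=None
    r=minimize(f,q0,method="Nelder-Mead",options=dict(initial_simplex=np.array(q0)+np.array([[0,0,0],[8,0,0],[0,8,0],[0,0,.15]]),xatol=.05,fatol=1e-4))
    return r.x,-r.fun/len(views)
E
cat > m1.py <<'E'
from look import *
import pickle
print([n for n in dir(plant) if not n.startswith('_')], getattr(plant,'grip_point_offset',None))
ps={n:capture(n) for n in("top","side")}
guess={"forceps":(452,-22),"gallipot":(612,38),"short_bur_block":(533,39),"long_bur_block":(526,-70),"dappen_dish":(606,-68),"large_tray":(525,-311),"small_tray":(498,313),"elevator":(680,-12),"stock_tray":(570,-13)}
masks={}
for th,g in guess.items():
    z=0 if "tray" in th else 2
    V={}
    for n,p in ps.items():
        g_uv=proj(p,[[g[0],g[1],z+10]])[0]
        best=None
        for d in cut_out(p,th):
            m=np.asarray(d["pixels"]); ys,xs=np.where(m)
            if len(xs)==0: continue
            dist=np.hypot(xs.mean()-g_uv[0],ys.mean()-g_uv[1])
            if dist<25 and best is None: best=m; print(th,n,"score",round(d["score"],2),"area",m.sum())
        if best is not None: V[n]=(p,best); masks[th,n]=best
    for key in [["top"],["side"],["top","side"]]:
        vv=[V[k] for k in key if k in V]
        if len(vv)<len(key): continue
        res=[fit(vv,th,(g[0],g[1],a),z) for a in ((0.,) if th in("gallipot","dappen_dish") else (-.12,0.1) if "tray" in th else (-.1,.1,3.05))]
        for r in res: print("  ",th,key,np.round(r[0],3),round(r[1],3))
pickle.dump((ps,masks),open("m1.pkl","wb"))
E
python3 m1.py; grep -n offset plant* * 2>/dev/null | head
```

```text
['Unreachable', 'capture', 'close_job', 'cut_out', 'get_obs', 'grip_point_offset', 'place_of'] 18.8
forceps top score 0.78 area 696
forceps side score 0.72 area 949
   forceps ['top'] [ 4.47835e+02 -1.45670e+01  9.40000e-02] 0.736
   forceps ['top'] [ 4.47846e+02 -1.27100e+01  7.90000e-02] 0.736
   forceps ['top'] [446.638 -30.902   3.137] 0.521
   forceps ['side'] [ 4.47577e+02 -1.65590e+01  9.20000e-02] 0.816
   forceps ['side'] [ 4.47617e+02 -1.60820e+01  8.40000e-02] 0.818
   forceps ['side'] [447.386 -34.237   3.118] 0.557
   forceps ['top', 'side'] [ 4.47666e+02 -1.58920e+01  8.50000e-02] 0.775
   forceps ['top', 'side'] [ 4.47722e+02 -1.45490e+01  8.50000e-02] 0.776
   forceps ['top', 'side'] [447.197 -33.335   3.127] 0.536
gallipot top score 0.76 area 505
gallipot side score 0.78 area 659
   gallipot ['top'] [6.1170e+02 3.7463e+01 1.3000e-01] 0.959
   gallipot ['side'] [ 6.10627e+02  3.54220e+01 -4.00000e-03] 0.944
   gallipot ['top', 'side'] [6.11363e+02 3.71410e+01 3.40000e-02] 0.941
short_bur_block top score 0.66 area 181
short_bur_block side score 0.53 area 311
   short_b
[... 3173 characters left out ...]
1.18250e+01 -6.30000e-02] 0.739
   elevator ['top', 'side'] [682.491 -15.696   3.116] 0.338
stock_tray top score 0.91 area 10922
stock_tray side score 0.72 area 11537
   stock_tray ['top'] [ 5.6830e+02 -1.4196e+01  3.0000e-03] 0.812
   stock_tray ['top'] [ 5.68438e+02 -1.30930e+01  6.00000e-03] 0.811
   stock_tray ['side'] [ 5.67908e+02 -1.45490e+01  4.00000e-03] 0.776
   stock_tray ['side'] [ 5.67076e+02 -1.46530e+01  2.00000e-03] 0.775
   stock_tray ['top', 'side'] [ 5.67852e+02 -1.43700e+01  3.00000e-03] 0.794
   stock_tray ['top', 'side'] [ 5.68301e+02 -1.43040e+01  3.00000e-03] 0.794
m1.py:3:print([n for n in dir(plant) if not n.startswith('_')], getattr(plant,'grip_point_offset',None))
```

```bash
cat > go.py <<'E'
# usage: go.py x y z yaw  -> shift (units) from present pose along tool axes & turn (units)
from look import *
o=get_obs(); R=Ro.from_euler("xyz",o["tcp_rot"]).as_matrix(); p=o["tool_pos"]
print("t",round(o["time"],2),"tcp",np.round(p,1),"rot tool x",np.round(R[:,0],3),"z",np.round(R[:,2],3),"w",round(o["grip_width"],1),"F",np.round(o["contact_force"],1), "q",np.round(o["joint_positions"],2))
a=[float(v) for v in sys.argv[1:]]
for i in range(0,len(a),4):
    x,y,z,yaw=a[i:i+4]
    d=R.T@(np.array([x,y,z])-p)/30
    best=min((( (R2:=Ro.from_matrix(R.T)*Ro.from_matrix(np.array([[0,-s*np.sin(yaw)*-1*0,0]]*0+[[0,0,0]]) if False else np.eye(3))),) for s in (1,)),key=lambda q:0) if False else None
    # wanted tool z = +-(cos yaw, sin yaw,0)
    out=[]
    for s in(1,-1):
        w=R.T@(s*np.array([np.cos(yaw),np.sin(yaw),0]))
        # turning by th about tool x takes z to (0,-sin,cos)
        out.append(np.degrees(np.arctan2(-w[1],w[2]))/5)
    print(a[i:i+4],"shift",np.round(d,2),"turn options",np.round(out,2))
E
sed -i '/best=min/d' go.py
python3 go.py 447.7 -15 90 .085 447.7 -15 90 0 447.7 -15 3.5 .085
```

```text
t 2.0 tcp [ 204.8 -483.4  226.7] rot tool x [ 0. -0. -1.] z [ 0.39  -0.921  0.   ] w 91.5 F [ 0.4  0.1 -0.8] q [-1.32  0.34  1.52  0.    1.28 -0.15]
[447.7, -15.0, 90.0, 0.085] shift [  4.56  13.55 -11.22] turn options [-14.38  21.62]
[447.7, -15.0, 90.0, 0.0] shift [  4.56  13.55 -11.22] turn options [-13.41  22.59]
[447.7, -15.0, 3.5, 0.085] shift [  7.44  13.55 -11.22] turn options [-14.38  21.62]
```

Emit:
{"method": "send_rows", "body": {"series": "-0.2 4.5 13.55 -11.22 -14.4;-0.2 4.5 13.55 -11.22 -14.4;-0.2 4.5 13.55 -11.22 -14.4;-0.2 4.5 13.55 -11.22 -14.4;-0.2 4.5 13.55 -11.22 -14.4;-0.2 4.5 13.55 -11.22 -14.4;-0.2 4.5 13.55 -11.22 -14.4;-0.2 4.5 13.55 -11.22 -14.4"}}

```text
time: 3.0
tool_pos: [428.9, -51.7, 102.7]
tcp_rot: [-0.488, 1.569, -0.4]
contact_force: [0.7, -0.7, 0.6]
grip_width: 37.1
```

```bash
python3 go.py 447.7 -15 60 .085
```

```text
t 3.0 tcp [428.9 -51.7 102.7] rot tool x [ 0.001 -0.001 -1.   ] z [0.996 0.088 0.001] w 37.1 F [ 0.7 -0.7  0.6] q [-0.3   0.33  1.94 -0.    0.87 -0.39]
[447.7, -15.0, 60.0, 0.085] shift [1.42 1.16 0.73] turn options [ 3.000e-02 -3.597e+01]
```

Emit:
{"method": "send_rows", "body": {"series": "-0.2 1.4 1.1 0.65 0;-0.2 1.4 1.1 0.65 0;-0.2 1.4 1.1 0.65 0;-0.2 1.4 1.1 0.65 0"}}

```text
time: 3.5
tool_pos: [444.9, -19.9, 61.9]
tcp_rot: [-0.39, 1.569, -0.305]
contact_force: [-0.0, 0.5, 0.9]
grip_width: 36.8
```

```bash
python3 go.py 447.7 -15 60 .085 447.7 -15 3.5 .085; python3 - <<'E'
from look import *
for n in("top","side"):
    p=capture(n); im=p["pixels"][:,:,::-1]
    u=proj(p,[[447.7,-15,14]])[0]; x0,y0=int(u[0])-70,int(u[1])-55
    cv2.imwrite(f"pics/{n}1.png",cv2.resize(im[max(0,y0):y0+110,max(0,x0):x0+140],None,fx=5,fy=5,interpolation=2))
E
```

```text
t 3.5 tcp [444.9 -19.9  61.9] rot tool x [ 0.002 -0.001 -1.   ] z [0.996 0.085 0.002] w 36.8 F [-0.   0.5  0.9] q [-0.22  0.42  1.95 -0.    0.77 -0.3 ]
[447.7, -15.0, 60.0, 0.085] shift [0.06 0.16 0.11] turn options [  0. -36.]
[447.7, -15.0, 3.5, 0.085] shift [1.95 0.16 0.1 ] turn options [  0. -36.]
```

```bash
python3 go.py 447.7 -15 3.5 .085
```

```text
t 3.6 tcp [444.8 -19.9  61.8] rot tool x [ 0.002 -0.001 -1.   ] z [0.996 0.085 0.002] w 36.9 F [-0.1 -0.5  0.1] q [-0.22  0.42  1.95 -0.    0.77 -0.3 ]
[447.7, -15.0, 3.5, 0.085] shift [1.94 0.16 0.1 ] turn options [-0. 36.]
```

View pics/side1.png

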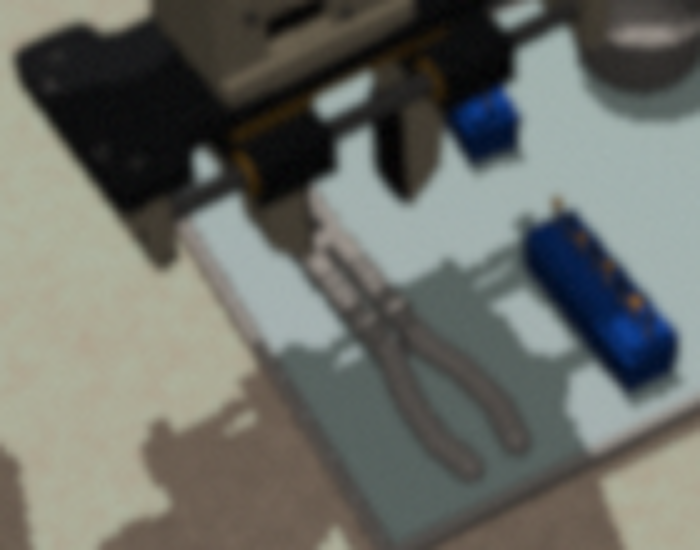

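```bash
python3 - <<'E'
from look import *
a=cv2.imread("pics/side0.png")[190:280,270:350]; b=cv2.imread("pics/top0.png")[205:250,270:365]
a=cv2.resize(a,(480,540),interpolation=2)
import pickle; ps,_=pickle.load(open("m1.pkl","rb"))
for yl in(-91,-30,0,30,36,77):
    X=np.array([[447.7-np.sin(.085)*yl,-15+np.cos(.085)*yl,14]]); u=(proj(ps["side"],X)[0]-[270,190])*6; cv2.circle(a,tuple(int(v) for v in u),4,(0,0,255),-1)
cv2.imwrite("pics/fz.png",a)
E
```

```text
(no output)
```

View pics/fz.png

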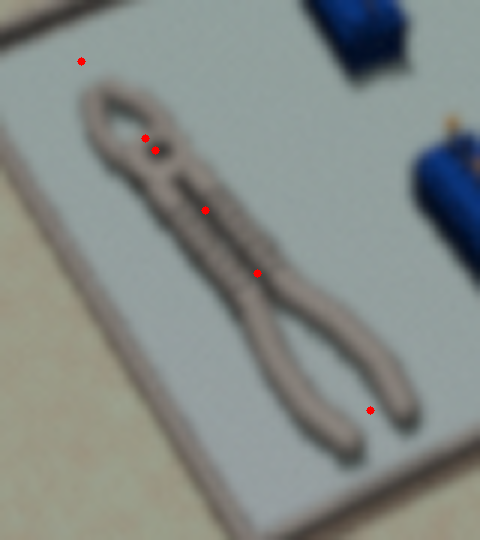

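```bash
python3 - <<'E'
from look import *
import pickle; ps,_=pickle.load(open("m1.pkl","rb"))
for u in [(102,82),(158,150),(262,285),(350,460),(408,425),(240,295),(285,262),(160,210),(205,165)]:
    print(u,np.round(unproj(ps["side"],[(270+u[0]/6,190+u[1]/6)],10)[0],1))
E
python3 go.py 448 -19.5 3.5 .085
```

```text
(102, 82) [444.3  53.3  10. ]
(158, 150) [447.2  17.7  10. ]
(262, 285) [450.7 -47.   10. ]
(350, 460) [ 442.9 -115.2   10. ]
(408, 425) [ 463.8 -113.5   10. ]
(240, 295) [443.  -46.9  10. ]
(285, 262) [461.2 -42.8  10. ]
(160, 210) [436.6  -4.7  10. ]
(205, 165) [457.6   4.4  10. ]
t 3.6 tcp [444.8 -19.9  61.8] rot tool x [ 0.002 -0.001 -1.   ] z [0.996 0.085 0.002] w 36.9 F [-0.1 -0.5  0.1] q [-0.22  0.42  1.95 -0.    0.77 -0.3 ]
[448.0, -19.5, 3.5, 0.085] shift [1.94 0.01 0.1 ] turn options [-0. 36.]
```

Emit:
{"method": "send_rows", "body": {"series": "-0.2 1.0 -0.1 0.13 0;-0.2 1.93 -0.1 0.13 0;-0.2 1.93 -0.1 0.13 0;-0.2 1.93 -0.1 0.13 0;-1 1.93 -0.1 0.13 0;-1 1.93 -0.1 0.13 0;-1 1.93 -0.1 0.13 0;-1 1.93 -0.1 0.13 0"}}

```text
time: 4.6
tool_pos: [448.7, -21.7, 3.2]
tcp_rot: [-0.755, 1.57, -0.668]
contact_force: [-1.8, -3.0, 4.5]
grip_width: 22.8
```

```bash
python3 go.py 448 -19.5 100 .085
```

```text
t 4.6 tcp [448.7 -21.7   3.2] rot tool x [ 0.001 -0.    -1.   ] z [0.996 0.087 0.   ] w 22.8 F [-1.8 -3.   4.5] q [-0.22  0.54  1.98 -0.    0.62 -0.31]
[448.0, -19.5, 100.0, 0.085] shift [-3.23  0.07 -0.02] turn options [ 2.000e-02 -3.598e+01]
```

Emit:
{"method": "send_rows", "body": {"series": "-1 -0.8 0 0 0;-1 -1.8 0 0 0;-1 -2.6 0 0 0;-1 -2.6 0 0 0"}}

```text
time: 5.1
tool_pos: [449.4, -21.5, 81.8]
tcp_rot: [-0.286, 1.568, -0.199]
contact_force: [0.4, 0.9, -2.4]
grip_width: 22.7
```

```bash
python3 go.py 487.5 -300.5 80 -.145; python3 - <<'E'
from look import *
p=capture("side"); cv2.imwrite("pics/s2.png",p["pixels"][:,:,::-1])
E
```

```text
t 5.1 tcp [449.4 -21.5  81.8] rot tool x [ 0.003 -0.001 -1.   ] z [0.996 0.087 0.003] w 22.7 F [ 0.4  0.9 -2.4] q [-0.22  0.39  1.92  0.    0.83 -0.31]
[487.5, -300.5, 80.0, -0.145] shift [ 0.07 -9.37  0.46] turn options [  2.66 -33.34]
```

View pics/s2.png

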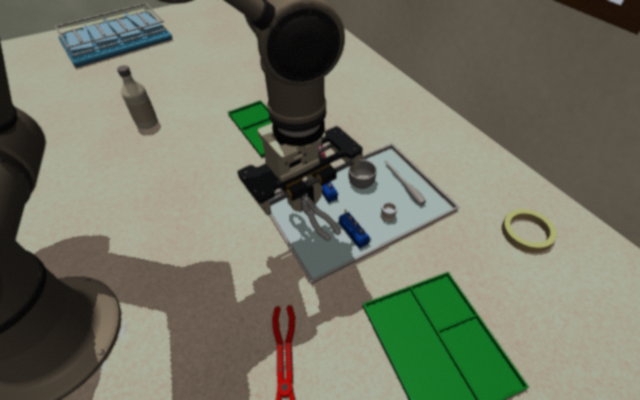

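Forceps are off the tray between the fingers (around 310,215). Carry them to the long section.

Emit:
{"method": "send_rows", "body": {"series": "-1 0 -1.2 0.06 0.33;-1 0 -2.8 0.14 0.8;-1 0 -4.4 0.22 1.3;-1 0 -6 0.3 1.7;-1 0 -7.6 0.38 2.2;-1 0 -8.8 0.44 2.6;-1 0 -9.37 0.46 2.66;-1 0 -9.37 0.46 2.66"}}

```text
time: 6.15
tool_pos: [486.0, -300.2, 79.6]
tcp_rot: [2.533, 1.569, 2.386]
contact_force: [-1.0, 0.4, -3.0]
grip_width: 22.5
```

```bash
python3 go.py 487.5 -300.5 30 -.145
```

```text
t 6.15 tcp [ 486.  -300.2   79.6] rot tool x [-0.002  0.002 -1.   ] z [ 0.989 -0.146 -0.002] w 22.5 F [-1.   0.4 -3. ] q [-0.69  0.58  1.58  0.    0.99 -0.54]
[487.5, -300.5, 30.0, -0.145] shift [ 1.65 -0.    0.05] turn options [-1.000e-02  3.599e+01]
```

Emit:
{"method": "send_rows", "body": {"series": "-1 0.8 0 0.05 0;-1 1.65 0 0.05 0;-1 1.65 0 0.05 0;-1 1.65 0 0.05 0"}}

```text
time: 6.65
tool_pos: [488.5, -299.8, 32.1]
tcp_rot: [-0.392, 1.57, -0.536]
contact_force: [0.0, -0.5, -1.8]
grip_width: 22.9
```

```bash
python3 go.py 487.5 -300.5 4.5 -.145; python3 - <<'E'
from look import *
p=capture("side"); cv2.imwrite("pics/s3.png",p["pixels"][180:400,340:640,::-1].repeat(2,0).repeat(2,1))
E
```

```text
t 6.65 tcp [ 488.5 -299.8   32.1] rot tool x [ 0. -0. -1.] z [ 0.99  -0.144  0.   ] w 22.9 F [ 0.  -0.5 -1.8] q [-0.68  0.65  1.61  0.    0.88 -0.54]
[487.5, -300.5, 4.5, -0.145] shift [ 0.92 -0.03 -0.03] turn options [ 1.000e-02 -3.599e+01]
```

View pics/s3.png

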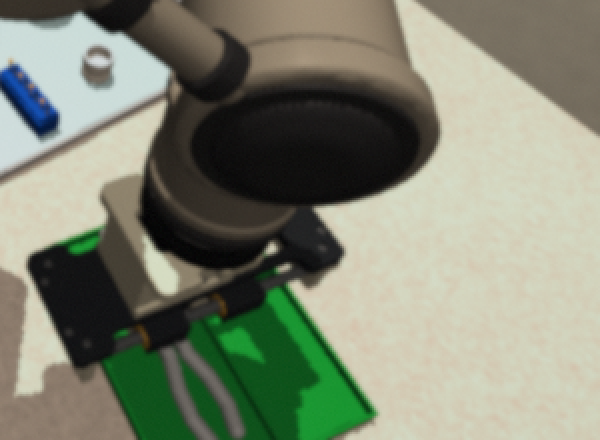

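Emit:
{"method": "send_rows", "body": {"series": "-1 0.5 0 -0.03 0;-1 0.75 0 -0.03 0;-1 0.92 0 -0.03 0;-1 0.92 0 -0.03 0;-1 0.92 0 -0.03 0"}}

```text
time: 7.32
tool_pos: [487.0, -300.3, 4.2]
tcp_rot: [2.779, 1.57, 2.633]
contact_force: [-2.1, 1.8, 5.1]
grip_width: 22.6
```

```bash
python3 go.py 487.5 -300.5 4 -.145 
```

```text
t 7.33 tcp [ 487.  -300.3    4.2] rot tool x [-0.  0. -1.] z [ 0.989 -0.145 -0.   ] w 22.6 F [-2.1  1.8  5.1] q [-0.69  0.69  1.63 -0.    0.82 -0.54]
[487.5, -300.5, 4.0, -0.145] shift [ 0.01 -0.    0.02] turn options [-1.000e-02  3.599e+01]
```

Emit:
{"method": "send_rows", "body": {"series": "-0.24 0 0 0 0;-0.24 0 0 0 0;-0.24 0 0 0 0;-0.24 -0.5 0 0 0;-0.24 -1.5 0 0 0;-0.24 -2.8 0 0 0;-0.24 -2.8 0 0 0"}}

```text
time: 8.2
tool_pos: [489.1, -301.9, 92.0]
tcp_rot: [-0.544, 1.563, -0.689]
contact_force: [-0.1, -0.1, -0.7]
grip_width: 35.0
```

```bash
python3 go.py 611.2 37 90 0 
```

```text
t 8.2 tcp [ 489.1 -301.9   92. ] rot tool x [ 0.006 -0.005 -1.   ] z [ 0.989 -0.145  0.007] w 35.0 F [-0.1 -0.1 -0.7] q [-0.69  0.56  1.57 -0.    1.   -0.54]
[611.2, 37.0, 90.0, 0.0] shift [ 0.03 11.77  2.39] turn options [-1.67 34.33]
```

Emit:
{"method": "send_rows", "body": {"series": "0.65 0 11.77 2.39 -1.7;0.65 0 11.77 2.39 -1.7;0.65 0 11.77 2.39 -1.7;0.65 0 11.77 2.39 -1.7;0.65 0 11.77 2.39 -1.7;0.65 0 11.77 2.39 -1.7;0.65 0 11.77 2.39 -1.7;0.65 0 11.77 2.39 -1.7"}}

```text
time: 9.2
tool_pos: [608.8, 38.2, 87.4]
tcp_rot: [-2.785, 1.57, -2.782]
contact_force: [0.7, 1.1, -0.5]
grip_width: 75.7
```

```bash
python3 go.py 611.2 37 16 0; python3 - <<'E'
from look import *
p=capture("top"); c=p["pixels"][130:280,370:500,::-1]; cv2.imwrite("pics/t4.png",cv2.resize(c,None,fx=4,fy=4,interpolation=2))
p=capture("side"); cv2.imwrite("pics/s4.png",p["pixels"][:,:,::-1])
E
```

```text
t 9.2 tcp [608.8  38.2  87.4] rot tool x [-0.001 -0.    -1.   ] z [ 1.     0.003 -0.001] w 75.7 F [ 0.7  1.1 -0.5] q [-0.06  0.63  1.46 -0.    1.06 -0.07]
[611.2, 37.0, 16.0, 0.0] shift [ 2.38 -0.04  0.08] turn options [  0.04 -35.96]
```

View pics/t4.png

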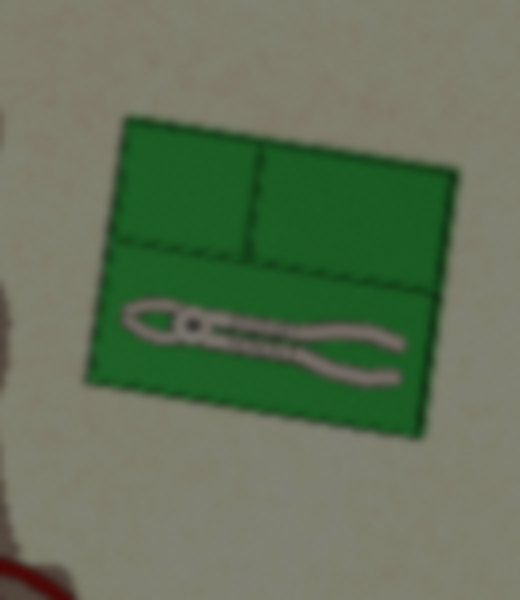

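View pics/s4.png

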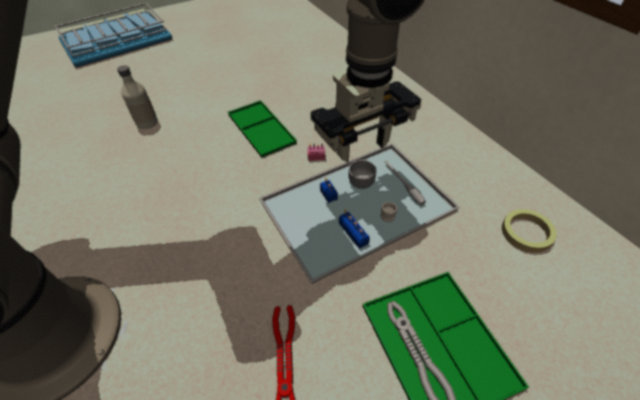

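Emit:
{"method": "send_rows", "body": {"series": "0.65 0.8 -0.04 0.06 0;0.65 1.4 -0.04 0.06 0;0.65 1.4 -0.04 0.06 0"}}

```text
time: 9.68
tool_pos: [609.8, 36.6, 44.1]
tcp_rot: [3.099, 1.567, 3.1]
contact_force: [0.3, -0.2, 0.4]
grip_width: 76.0
```

```bash
python3 go.py 611.2 37 16 0
```

```text
t 9.68 tcp [609.8  36.6  44.1] rot tool x [-0.004  0.    -1.   ] z [ 1.     0.001 -0.004] w 76.0 F [ 0.3 -0.2  0.4] q [-0.07  0.68  1.49 -0.    0.97 -0.07]
[611.2, 37.0, 16.0, 0.0] shift [0.94 0.01 0.05] turn options [ 2.000e-02 -3.598e+01]
```

Emit:
{"method": "send_rows", "body": {"series": "0.65 0.5 0 0.05 0;0.65 0.94 0 0.05 0;0.65 0.94 0 0.05 0;-1 0.94 0 0.05 0;-1 0.94 0 0.05 0;-1 0.94 0 0.05 0;-1 0.94 0 0.05 0"}}

```text
time: 10.55
tool_pos: [613.0, 37.4, 18.1]
tcp_rot: [-0.093, 1.57, -0.09]
contact_force: [-0.6, -0.3, 2.2]
grip_width: 57.9
```

```bash
python3 go.py 611.2 37 90 0
```

```text
t 10.55 tcp [613.   37.4  18.1] rot tool x [ 0.001 -0.    -1.   ] z [1.    0.003 0.001] w 57.9 F [-0.6 -0.3  2.2] q [-0.06  0.72  1.5  -0.    0.92 -0.07]
[611.2, 37.0, 90.0, 0.0] shift [-2.4  -0.01 -0.06] turn options [ 3.000e-02 -3.597e+01]
```

Emit:
{"method": "send_rows", "body": {"series": "-1 -0.8 0 0 0;-1 -1.8 0 0 0;-1 -2.4 0 0 0;-1 -2.4 0 0 0"}}

```text
time: 11.05
tool_pos: [613.5, 37.3, 90.9]
tcp_rot: [-0.092, 1.568, -0.089]
contact_force: [-0.2, 0.7, -1.0]
grip_width: 58.0
```

```bash
python3 go.py 559.7 -359.6 90 -.145
```

```text
t 11.05 tcp [613.5  37.3  90.9] rot tool x [ 0.003 -0.    -1.   ] z [1.    0.003 0.003] w 58.0 F [-0.2  0.7 -1. ] q [-0.06  0.63  1.44 -0.    1.07 -0.07]
[559.7, -359.6, 90.0, -0.145] shift [  0.03 -13.23  -1.83] turn options [  1.69 -34.31]
```

Emit:
{"method": "send_rows", "body": {"series": "-1 0 -1.2 -0.15 0.2;-1 0 -2.9 -0.4 0.4;-1 0 -4.8 -0.66 0.6;-1 0 -6.7 -0.93 0.8;-1 0 -8.6 -1.2 1.1;-1 0 -10.5 -1.45 1.4;-1 0 -12.3 -1.7 1.6;-1 0 -13.2 -1.83 1.69"}}

```text
time: 12.05
tool_pos: [557.3, -361.5, 87.8]
tcp_rot: [2.869, 1.569, 2.722]
contact_force: [0.8, -0.2, -1.7]
grip_width: 58.2
```

Emit:
{"method": "send_rows", "body": {"series": "-1 0.8 0 0 0;-1 1.6 0 0 0;-1 1.6 0 0 0"}}

```text
time: 12.42
tool_pos: [557.0, -357.5, 38.1]
tcp_rot: [2.607, 1.564, 2.462]
contact_force: [-0.7, -0.1, -0.3]
grip_width: 58.1
```

```bash
python3 go.py 559.7 -359.6 19.5 -.145;python3 - <<'E'
from look import *
p=capture("side"); cv2.imwrite("pics/s5.png",p["pixels"][180:400,340:640,::-1].repeat(2,0).repeat(2,1))
E
```

```text
t 12.43 tcp [ 557.  -357.5   38.1] rot tool x [-0.005  0.004 -1.   ] z [ 0.99  -0.144 -0.006] w 58.1 F [-0.7 -0.1 -0.3] q [-0.69  0.77  1.32 -0.    1.06 -0.54]
[559.7, -359.6, 19.5, -0.145] shift [ 0.62 -0.06  0.1 ] turn options [  0. -36.]
```

View pics/s5.png

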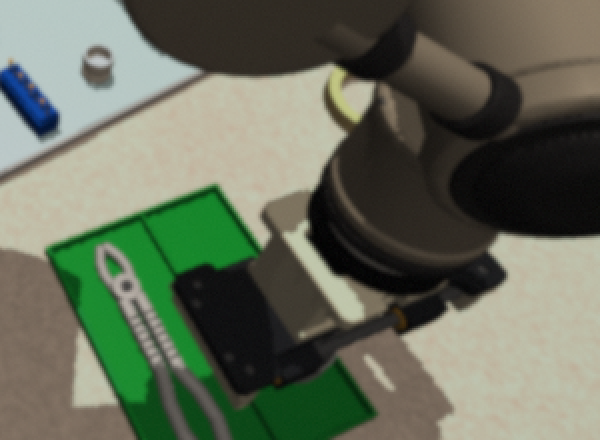

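Emit:
{"method": "send_rows", "body": {"series": "-1 0.35 -0.06 0.08 0;-1 0.5 -0.06 0.08 0;-1 0.6 -0.06 0.08 0;-1 0.62 -0.06 0.08 0;-1 0.62 -0.06 0.08 0"}}

```text
time: 13.1
tool_pos: [561.1, -361.0, 23.3]
tcp_rot: [-0.633, 1.57, -0.778]
contact_force: [-0.6, 0.4, -0.4]
grip_width: 58.2
```

```bash
python3 go.py 559.7 -359.6 19 -.145
```

```text
t 13.1 tcp [ 561.1 -361.    23.3] rot tool x [ 0. -0. -1.] z [ 0.99  -0.144  0.   ] w 58.2 F [-0.6  0.4 -0.4] q [-0.69  0.8   1.32 -0.    1.03 -0.54]
[559.7, -359.6, 19.0, -0.145] shift [ 0.14  0.04 -0.05] turn options [  0. -36.]
```

Emit:
{"method": "send_rows", "body": {"series": "-1 0.07 0 0 0;-1 0.13 0 0 0;-1 0.15 0 0 0;-1 0.15 0 0 0"}}

```text
time: 13.6
tool_pos: [561.0, -361.0, 19.1]
tcp_rot: [-0.838, 1.57, -0.983]
contact_force: [-1.9, 1.8, 4.5]
grip_width: 57.6
```

```bash
python3 go.py 559.7 -359.6 19 -.145
```

```text
t 13.6 tcp [ 561.  -361.    19.1] rot tool x [ 0. -0. -1.] z [ 0.99  -0.144  0.   ] w 57.6 F [-1.9  1.8  4.5] q [-0.69  0.8   1.32 -0.    1.02 -0.54]
[559.7, -359.6, 19.0, -0.145] shift [ 0.    0.04 -0.05] turn options [  0. -36.]
```

Emit:
{"method": "send_rows", "body": {"series": "0.5 0 0 0 0;0.5 0 0 0 0;0.5 0 0 0 0;0.5 -0.5 0 0 0;0.5 -1.5 0 0 0;0.5 -2.5 0 0 0;0.5 -2.5 0 0 0"}}

```text
time: 14.48
tool_pos: [562.6, -362.2, 97.5]
tcp_rot: [-0.55, 1.564, -0.695]
contact_force: [1.0, 0.4, 0.2]
grip_width: 68.9
```

```bash
python3 go.py 532 38.5 90 0; python3 - <<'E'
from look import *
import pickle
ps,_=pickle.load(open("m1.pkl","rb"))
# yaw of short block and position from colour masks (blue) in the first pictures
for th,g in(("short_bur_block",(532,38)),("long_bur_block",(522.5,-70))):
    V=[]
    for n,p in ps.items():
        im=p["pixels"].astype(int); m=((im[:,:,2]>im[:,:,0]*1.6)&(im[:,:,2]-im[:,:,0]>25)).astype(np.uint8)
        nl,l,st,c=cv2.connectedComponentsWithStats(m); u=proj(p,[[*g,15]])[0]
        k=min(range(1,nl),key=lambda k:np.hypot(*(c[k]-u))); V.append((p,l==k)); print(th,n,st[k])
    M=MODEL[th]; MODEL[th]=M[:1]
    for v in (V[:1],V[1:],V): print(fit(v,th,(*g,0.),2))
E
```

```text
t 14.47 tcp [ 562.6 -362.2   97.5] rot tool x [ 0.005 -0.004 -1.   ] z [ 0.99  -0.144  0.006] w 68.9 F [1.  0.4 0.2] q [-0.69  0.71  1.26 -0.    1.16 -0.54]
[532.0, 38.5, 90.0, 0.0] shift [ 0.18 13.07 -2.93] turn options [-1.66 34.34]
short_bur_block top [282 186  17  11 144]
short_bur_block side [320 181  18  20 221]
(array([ 5.33190201e+02,  3.87987397e+01, -8.25352045e-02]), np.float64(0.7265846736045412))
(array([ 5.32505917e+02,  4.02554837e+01, -2.87479494e-01]), np.float64(0.6967213114754098))
(array([ 5.32306439e+02,  3.88390822e+01, -1.85754665e-01]), np.float64(0.7006776472777789))
long_bur_block top [321 191  31  10 280]
long_bur_block side [339 213  30  34 470]
(array([ 5.24150174e+02, -7.05732060e+01,  2.19346788e-02]), np.float64(0.788593557472276))
(array([ 5.24232671e+02, -6.76498361e+01, -6.18654254e-02]), np.float64(0.7112309584634308))
(array([ 5.24412922e+02, -6.98344304e+01, -1.85996938e-02]), np.float64(0.743217474192106))
```

Emit:
{"method": "send_rows", "body": {"series": "-0.1 0.1 13.07 -2.93 -0.8;-0.1 0.1 13.07 -2.93 -0.8;-0.1 0.1 13.07 -2.93 -0.8;-0.1 0.1 13.07 -2.93 -0.8;-0.1 0.1 13.07 -2.93 -0.8;-0.1 0.1 13.07 -2.93 -0.8;-0.1 0.1 13.07 -2.93 -0.8;-0.1 0.1 13.07 -2.93 -0.8"}}

```text
time: 15.48
tool_pos: [529.8, 41.7, 90.1]
tcp_rot: [3.122, 1.57, 3.051]
contact_force: [-0.5, -0.7, 0.2]
grip_width: 41.4
```

```bash
python3 go.py 532 38.5 50 -.08;  python3 - <<'E'
from look import *
p=capture("top"); c=p["pixels"][130:280,370:500,::-1]; cv2.imwrite("pics/t6.png",cv2.resize(c,None,fx=4,fy=4,interpolation=2))
E
```

```text
t 15.47 tcp [529.8  41.7  90.1] rot tool x [-0.001  0.    -1.   ] z [ 0.997 -0.071 -0.001] w 41.4 F [-0.5 -0.7  0.2] q [-0.07  0.5   1.69  0.    0.95  0.01]
[532.0, 38.5, 50.0, -0.08] shift [ 1.34 -0.1   0.08] turn options [  0.1 -35.9]
```

View pics/t6.png

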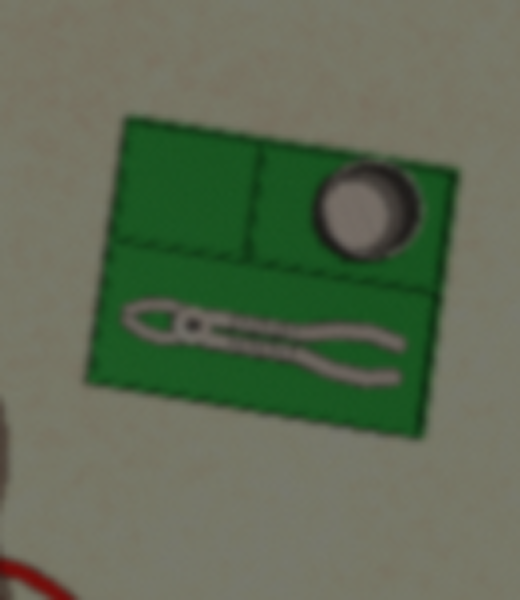

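Emit:
{"method": "send_rows", "body": {"series": "-0.1 0.8 -0.08 0.06 0.1;-0.1 1.3 -0.08 0.06 0.1;-0.1 1.3 -0.08 0.06 0.1"}}

```text
time: 15.9
tool_pos: [531.2, 36.4, 50.2]
tcp_rot: [-3.077, 1.568, 3.121]
contact_force: [0.1, 0.9, 0.4]
grip_width: 41.4
```

```bash
python3 go.py 532 38.5 13 -.08
```

```text
t 15.9 tcp [531.2  36.4  50.2] rot tool x [-0.003  0.    -1.   ] z [ 0.996 -0.085 -0.003] w 41.4 F [0.1 0.9 0.4] q [-0.08  0.56  1.72 -0.    0.86  0.01]
[532.0, 38.5, 13.0, -0.08] shift [1.24 0.07 0.02] turn options [-0.05 35.95]
```

Emit:
{"method": "send_rows", "body": {"series": "-0.1 0.6 0.07 0.02 0;-0.1 1.2 0.07 0.02 0;-0.1 1.24 0.07 0.02 0;-0.1 1.24 0.07 0.02 0;-1 1.24 0.07 0.02 0;-1 1.24 0.07 0.02 0;-1 1.24 0.07 0.02 0;-1 1.24 0.07 0.02 0"}}

```text
time: 16.9
tool_pos: [533.2, 39.3, 14.8]
tcp_rot: [-0.118, 1.57, -0.201]
contact_force: [0.0, -0.5, 6.3]
grip_width: 23.8
```

```bash
python3 go.py 532 38.5 13 -.08
```

```text
t 16.9 tcp [533.2  39.3  14.8] rot tool x [ 0.001 -0.    -1.   ] z [ 0.997 -0.083  0.001] w 23.8 F [ 0.  -0.5  6.3] q [-0.07  0.62  1.74 -0.    0.78  0.01]
[532.0, 38.5, 13.0, -0.08] shift [ 0.06 -0.03 -0.04] turn options [-0.04 35.96]
```

Emit:
{"method": "send_rows", "body": {"series": "-1 -0.8 0 0 0;-1 -1.8 0 0 0;-1 -2.6 0 0 0;-1 -2.6 0 0 0"}}

```text
time: 17.4
tool_pos: [533.9, 39.3, 93.6]
tcp_rot: [-0.003, 1.567, -0.087]
contact_force: [-0.1, 0.4, -1.0]
grip_width: 23.5
```

```bash
python3 go.py 573.5 -262 90 -.145
```

```text
t 17.4 tcp [533.9  39.3  93.6] rot tool x [ 0.003 -0.    -1.   ] z [ 0.997 -0.083  0.003] w 23.5 F [-0.1  0.4 -1. ] q [-0.07  0.5   1.68 -0.    0.96  0.01]
[573.5, -262.0, 90.0, -0.145] shift [ 0.13 -9.9   2.15] turn options [  0.71 -35.29]
```

Emit:
{"method": "send_rows", "body": {"series": "-1 0 -1.2 0.25 0.1;-1 0 -2.9 0.6 0.2;-1 0 -4.7 1 0.35;-1 0 -6.5 1.4 0.5;-1 0 -8.2 1.8 0.6;-1 0 -9.5 2.05 0.7;-1 0 -9.9 2.15 0.71;-1 0 -9.9 2.15 0.71"}}

```text
time: 18.4
tool_pos: [571.8, -261.8, 90.9]
tcp_rot: [2.642, 1.569, 2.496]
contact_force: [-0.2, 0.4, -0.2]
grip_width: 23.7
```

Emit:
{"method": "send_rows", "body": {"series": "-1 0.8 0 0 0;-1 1.7 0 0 0;-1 1.7 0 0 0;-1 1.7 0 0 0"}}

```text
time: 18.9
tool_pos: [573.0, -261.2, 42.1]
tcp_rot: [-0.316, 1.57, -0.46]
contact_force: [-0.1, 0.2, -0.2]
grip_width: 24.1
```

```bash
python3 go.py 573.5 -262 15.8 -.145;python3 - <<'E'
from look import *
p=capture("side"); cv2.imwrite("pics/s7.png",p["pixels"][180:400,340:640,::-1].repeat(2,0).repeat(2,1))
E
```

```text
t 18.9 tcp [ 573.  -261.2   42.1] rot tool x [ 0.001 -0.    -1.   ] z [ 0.99  -0.144  0.001] w 24.1 F [-0.1  0.2 -0.2] q [-0.55  0.71  1.43  0.    1.   -0.41]
[573.5, -262.0, 15.8, -0.145] shift [ 0.88 -0.02  0.02] turn options [ 1.000e-02 -3.599e+01]
```

View pics/s7.png

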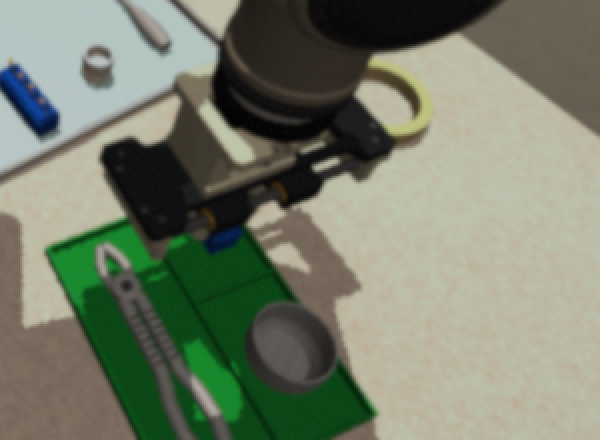

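Emit:
{"method": "send_rows", "body": {"series": "-1 0.4 -0.02 0.02 0;-1 0.65 -0.02 0.02 0;-1 0.82 -0.02 0.02 0;-1 0.88 -0.02 0.02 0;-1 0.88 -0.02 0.02 0"}}

```text
time: 19.58
tool_pos: [572.7, -262.7, 15.8]
tcp_rot: [-3.141, 1.57, 2.997]
contact_force: [-2.6, 2.2, 8.0]
grip_width: 23.9
```

```bash
python3 go.py 573.5 -262 15.8 -.145
```

```text
t 19.57 tcp [ 572.7 -262.7   15.8] rot tool x [-0.  0. -1.] z [ 0.989 -0.145 -0.   ] w 23.9 F [-2.6  2.2  8. ] q [-0.55  0.75  1.45 -0.    0.95 -0.41]
[573.5, -262.0, 15.8, -0.145] shift [0.   0.03 0.02] turn options [-1.000e-02  3.599e+01]
```

Emit:
{"method": "send_rows", "body": {"series": "-0.2 0 0 0 0;-0.2 0 0 0 0;-0.2 0 0 0 0;-0.2 -0.5 0 0 0;-0.2 -1.5 0 0 0;-0.2 -2.5 0 0 0;-0.2 -2.5 0 0 0"}}

```text
time: 20.45
tool_pos: [574.7, -263.7, 93.6]
tcp_rot: [-0.408, 1.564, -0.553]
contact_force: [-0.4, 0.1, 0.3]
grip_width: 36.5
```

```bash
python3 go.py 604 -68.2 60 0
```

```text
t 20.45 tcp [ 574.7 -263.7   93.6] rot tool x [ 0.006 -0.004 -1.   ] z [ 0.989 -0.145  0.006] w 36.5 F [-0.4  0.1  0.3] q [-0.55  0.65  1.39 -0.    1.1  -0.41]
[604.0, -68.2, 60.0, 0.0] shift [1.1  6.59 0.02] turn options [-1.67 34.33]
```

Emit:
{"method": "send_rows", "body": {"series": "0 0 2 0 -1;0 0.1 4 0 -1.7;0 0.6 6 0 -1.7;0 1 6.55 0.02 -1.7;0 1 6.55 0.02 -1.7;0 1 6.55 0.02 -1.7"}}

```text
time: 21.2
tool_pos: [602.1, -70.1, 60.0]
tcp_rot: [-1.218, 1.57, -1.216]
contact_force: [-0.1, 0.2, -0.1]
grip_width: 45.5
```

```bash
python3 go.py 604 -68.2 12 0; python3 - <<'E'
from look import *
p=capture("side"); cv2.imwrite("pics/s8.png",p["pixels"][100:320,240:540,::-1].repeat(2,0).repeat(2,1))
p=capture("top"); c=p["pixels"][130:280,370:500,::-1]; cv2.imwrite("pics/t8.png",cv2.resize(c,None,fx=4,fy=4,interpolation=2))
E
```

```text
t 21.2 tcp [602.1 -70.1  60. ] rot tool x [ 0.    -0.001 -1.   ] z [1.    0.002 0.   ] w 45.5 F [-0.1  0.2 -0.1] q [-0.24  0.66  1.49 -0.    0.99 -0.24]
[604.0, -68.2, 12.0, 0.0] shift [1.6  0.06 0.06] turn options [ 2.000e-02 -3.598e+01]
```

View pics/s8.png

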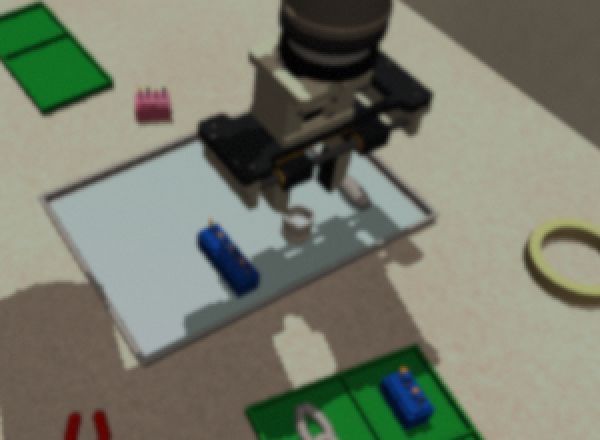

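View pics/t8.png

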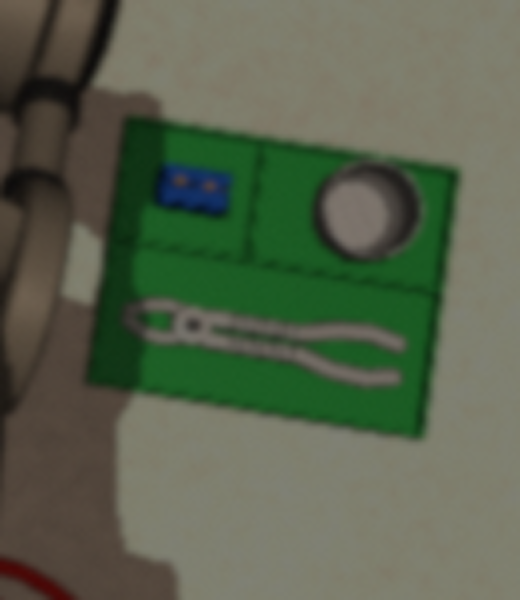

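Extraction kit looks right. On to the dappen dish.

Emit:
{"method": "send_rows", "body": {"series": "0 0.8 0.06 0.06 0;0 1.5 0.06 0.06 0;0 1.6 0.06 0.06 0;0 1.6 0.06 0.06 0;-1 1.6 0.06 0.06 0;-1 1.6 0.06 0.06 0;-1 1.6 0.06 0.06 0;-1 1.6 0.06 0.06 0"}}

```text
time: 22.3
tool_pos: [604.3, -66.8, 12.7]
tcp_rot: [-0.407, 1.569, -0.404]
contact_force: [-0.8, -0.4, 5.5]
grip_width: 28.5
```

```bash
python3 go.py 604 -68.2 12 0
```

```text
t 22.3 tcp [604.3 -66.8  12.7] rot tool x [ 0.001 -0.001 -1.   ] z [1.    0.003 0.001] w 28.5 F [-0.8 -0.4  5.5] q [-0.24  0.72  1.52 -0.    0.9  -0.24]
[604.0, -68.2, 12.0, 0.0] shift [ 0.02 -0.05 -0.01] turn options [ 3.000e-02 -3.597e+01]
```

Emit:
{"method": "send_rows", "body": {"series": "-1 -0.7 0 0 0;-1 -1.6 0 0 0;-1 -2.6 0 0 0;-1 -2.6 0 0 0"}}

```text
time: 22.8
tool_pos: [605.2, -66.8, 92.0]
tcp_rot: [-0.243, 1.566, -0.24]
contact_force: [-0.0, 0.3, -1.0]
grip_width: 28.8
```

```bash
python3 go.py 497.3 370 90 0.045; python3 - <<'E'
from look import *
p=capture("side"); cv2.imwrite("pics/s9.png",p["pixels"][100:320,240:540,::-1].repeat(2,0).repeat(2,1))
E
```

```text
t 22.8 tcp [605.2 -66.8  92. ] rot tool x [ 0.004 -0.001 -1.   ] z [1.    0.003 0.004] w 28.8 F [-0.   0.3 -1. ] q [-0.24  0.62  1.46 -0.    1.06 -0.24]
[497.3, 370.0, 90.0, 0.045] shift [ 0.03 14.57 -3.55] turn options [-0.48 35.52]
```

View pics/s9.png

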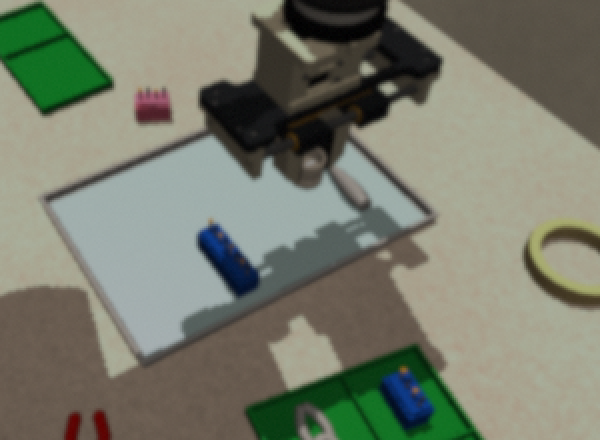

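Dish is held (around 310,165 in the crop) and looks upright.

Emit:
{"method": "send_rows", "body": {"series": "-1 0 1.2 -0.3 0;-1 0 3 -0.75 -0.1;-1 0 4.9 -1.2 -0.2;-1 0 6.8 -1.65 -0.3;-1 0 8.7 -2.1 -0.4;-1 0 10.6 -2.6 -0.48;-1 0 12.3 -3 -0.48;-1 0 13.6 -3.3 -0.48"}}

```text
time: 23.85
tool_pos: [501.8, 342.9, 87.9]
tcp_rot: [-2.736, 1.568, -2.69]
contact_force: [0.9, -0.1, -0.5]
grip_width: 28.6
```

```bash
python3 go.py 497.3 370 45 0.045
```

```text
t 23.85 tcp [501.8 342.9  87.9] rot tool x [-0.003 -0.001 -1.   ] z [ 0.999  0.046 -0.003] w 28.6 F [ 0.9 -0.1 -0.5] q [0.47 0.63 1.46 0.   1.06 0.43]
[497.3, 370.0, 45.0, 0.045] shift [ 1.43  0.91 -0.1 ] turn options [ 1.000e-02 -3.599e+01]
```

Emit:
{"method": "send_rows", "body": {"series": "-1 0.7 0.8 -0.1 0;-1 1.4 0.9 -0.1 0;-1 1.4 0.9 -0.1 0;-1 1.4 0.9 -0.1 0"}}

```text
time: 24.35
tool_pos: [499.4, 367.5, 47.6]
tcp_rot: [-2.498, 1.57, -2.454]
contact_force: [0.3, -0.2, -1.3]
grip_width: 29.3
```

```bash
python3 go.py 497.3 370 13.7 0.045;python3 - <<'E'
from look import *
p=capture("side"); c=p["pixels"][50:200,180:380,::-1]; cv2.imwrite("pics/s10.png",cv2.resize(c,None,fx=4,fy=4,interpolation=2))
E
```

```text
t 24.35 tcp [499.4 367.5  47.6] rot tool x [-0.001 -0.001 -1.   ] z [ 0.999  0.044 -0.001] w 29.3 F [ 0.3 -0.2 -1.3] q [ 0.51  0.69  1.46 -0.    0.99  0.47]
[497.3, 370.0, 13.7, 0.045] shift [ 1.13  0.09 -0.07] turn options [-1.000e-02  3.599e+01]
```

View pics/s10.png

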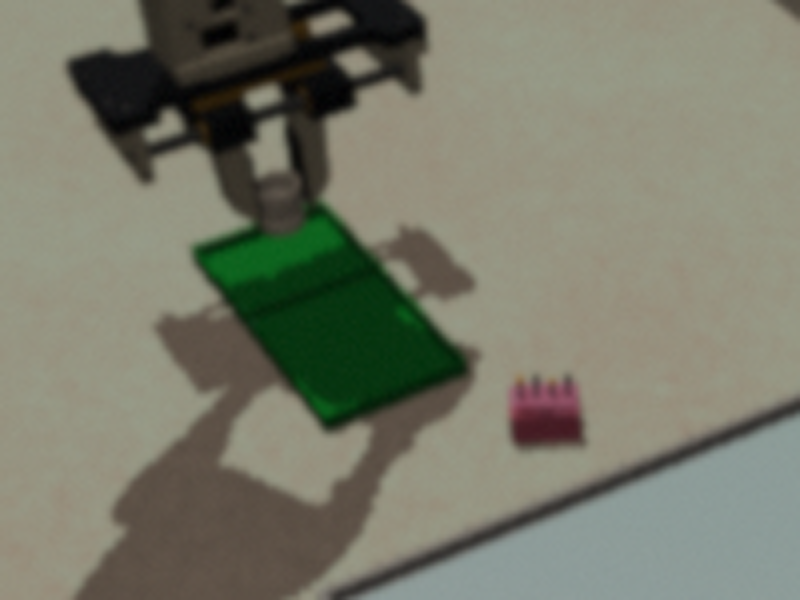

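Emit:
{"method": "send_rows", "body": {"series": "-1 0.5 0.05 -0.05 0;-1 0.85 0.05 -0.05 0;-1 1.05 0.05 -0.05 0;-1 1.12 0.05 -0.05 0;-1 1.12 0.05 -0.05 0"}}

```text
time: 25.02
tool_pos: [498.0, 369.5, 14.4]
tcp_rot: [0.236, 1.57, 0.281]
contact_force: [-0.6, -0.7, -0.2]
grip_width: 28.9
```

```bash
python3 go.py 497.3 370 13.7 0.045
```

```text
t 25.02 tcp [498.  369.5  14.4] rot tool x [ 0.  0. -1.] z [0.999 0.045 0.   ] w 28.9 F [-0.6 -0.7 -0.2] q [ 0.51  0.74  1.48 -0.    0.93  0.47]
[497.3, 370.0, 13.7, 0.045] shift [ 0.02  0.02 -0.02] turn options [-0. 36.]
```

Emit:
{"method": "send_rows", "body": {"series": "-1 0.02 0 0 0;-1 0.04 0 0 0;-1 0.04 0 0 0"}}

```text
time: 25.4
tool_pos: [498.2, 369.5, 13.7]
tcp_rot: [0.384, 1.57, 0.429]
contact_force: [-1.6, -0.9, 5.2]
grip_width: 29.0
```

Contact. Release and lift.

Emit:
{"method": "send_rows", "body": {"series": "-0.05 0 0 0 0;-0.05 0 0 0 0;-0.05 0 0 0 0;-0.05 -0.5 0 0 0;-0.05 -1.5 0 0 0;-0.05 -2.6 0 0 0;-0.05 -2.6 0 0 0"}}

```text
time: 26.28
tool_pos: [499.7, 370.5, 95.0]
tcp_rot: [0.465, 1.564, 0.509]
contact_force: [0.0, -0.7, 0.1]
grip_width: 43.7
```

```bash
python3 go.py 523 -70.2 92 0.02
```

```text
t 26.27 tcp [499.7 370.5  95. ] rot tool x [ 0.006  0.003 -1.   ] z [0.999 0.045 0.006] w 43.7 F [ 0.  -0.7  0.1] q [ 0.51  0.64  1.42 -0.    1.08  0.47]
[523.0, -70.2, 92.0, 0.02] shift [  0.06 -14.71   0.12] turn options [  0.28 -35.72]
```

Emit:
{"method": "send_rows", "body": {"series": "-0.05 0 -2 0 0.28;-0.05 0 -4 0 0.28;-0.05 0 -6 0.05 0.28;-0.05 0 -8 0.1 0.28;-0.05 0 -10 0.1 0.28;-0.05 0 -12 0.1 0.28;-0.05 0 -14 0.1 0.28;-0.05 0 -14.7 0.1 0.28"}}

```text
time: 27.28
tool_pos: [520.3, -74.3, 90.9]
tcp_rot: [-2.224, 1.57, -2.208]
contact_force: [0.4, -0.8, -0.7]
grip_width: 43.6
```

```bash
python3 go.py 523 -70.2 52 0.02; python3 - <<'E'
from look import *
p=capture("top"); c=p["pixels"][140:260,120:250,::-1]; cv2.imwrite("pics/t11.png",cv2.resize(c,None,fx=4,fy=4,interpolation=2))
p=capture("side"); cv2.imwrite("pics/s11.png",p["pixels"][60:320,200:520,::-1].repeat(2,0).repeat(2,1))
E
```

```text
t 27.27 tcp [520.3 -74.3  90.9] rot tool x [-0. -0. -1.] z [ 1.     0.017 -0.   ] w 43.6 F [ 0.4 -0.8 -0.7] q [-0.29  0.49  1.7  -0.    0.95 -0.3 ]
[523.0, -70.2, 52.0, 0.02] shift [1.3  0.14 0.09] turn options [-0.04 35.96]
```

View pics/t11.png

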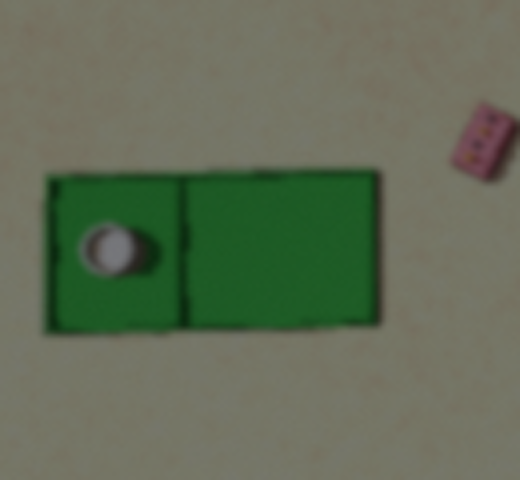

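View pics/s11.png

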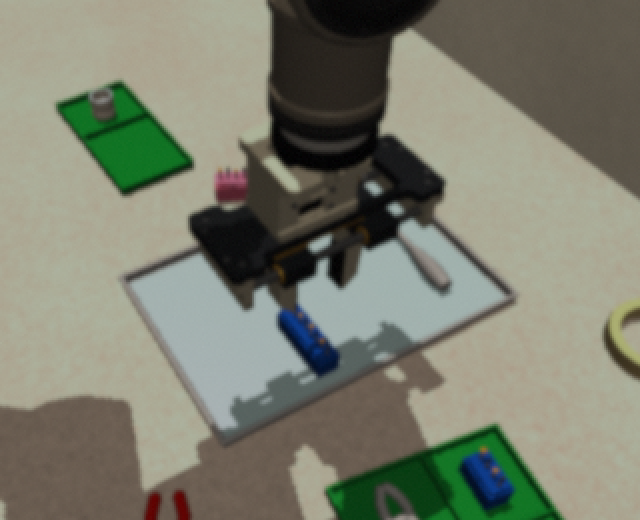

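Dappen dish stands in the narrower section. Now the long block.

Emit:
{"method": "send_rows", "body": {"series": "-0.05 0.7 0.1 0.07 0;-0.05 1.3 0.1 0.07 0;-0.05 1.3 0.1 0.07 0;-0.05 1.3 0.1 0.07 0"}}

```text
time: 27.88
tool_pos: [522.9, -67.4, 52.6]
tcp_rot: [-0.281, 1.57, -0.26]
contact_force: [-0.2, -0.7, 0.4]
grip_width: 43.7
```

```bash
python3 go.py 523 -70.2 14 0.02
```

```text
t 27.88 tcp [522.9 -67.4  52.6] rot tool x [ 0. -0. -1.] z [1.    0.021 0.   ] w 43.7 F [-0.2 -0.7  0.4] q [-0.27  0.55  1.73  0.    0.86 -0.29]
[523.0, -70.2, 14.0, 0.02] shift [ 1.29 -0.09  0.  ] turn options [ 1.000e-02 -3.599e+01]
```

Emit:
{"method": "send_rows", "body": {"series": "-0.05 0.6 -0.09 0 0;-0.05 1.2 -0.09 0 0;-0.05 1.3 -0.09 0 0;-0.05 1.3 -0.09 0 0;-1 1.3 -0.09 0 0;-1 1.3 -0.09 0 0;-1 1.3 -0.09 0 0;-1 1.3 -0.09 0 0"}}

```text
time: 28.88
tool_pos: [523.1, -70.8, 13.6]
tcp_rot: [-0.302, 1.57, -0.282]
contact_force: [-0.3, -0.1, 5.0]
grip_width: 23.9
```

Emit:
{"method": "send_rows", "body": {"series": "-1 -0.6 0 0 0;-1 -1.5 0 0 0;-1 -2.6 0 0 0;-1 -2.6 0 0 0"}}

```text
time: 29.38
tool_pos: [524.0, -71.1, 93.0]
tcp_rot: [-0.327, 1.566, -0.307]
contact_force: [-0.3, -0.2, -1.3]
grip_width: 24.0
```

```bash
python3 go.py 501.5 275.8 92 0.045
```

```text
t 29.38 tcp [524.  -71.1  93. ] rot tool x [ 0.004 -0.001 -1.   ] z [1.    0.02  0.004] w 24.0 F [-0.3 -0.2 -1.3] q [-0.28  0.49  1.7  -0.    0.95 -0.3 ]
[501.5, 275.8, 92.0, 0.045] shift [ 1.000e-02  1.158e+01 -5.100e-01] turn options [-0.28 35.72]
```

Emit:
{"method": "send_rows", "body": {"series": "-1 0 1.2 0 0;-1 0 2.9 -0.1 -0.1;-1 0 4.7 -0.2 -0.2;-1 0 6.5 -0.3 -0.28;-1 0 8.3 -0.4 -0.28;-1 0 10 -0.5 -0.28;-1 0 11.2 -0.5 -0.28;-1 0 11.58 -0.51 -0.28"}}

```text
time: 30.38
tool_pos: [499.1, 277.9, 89.4]
tcp_rot: [-2.817, 1.568, -2.77]
contact_force: [0.5, 0.1, -1.9]
grip_width: 23.5
```

```bash
python3 go.py 501.5 275.8 42 0.045
```

```text
t 30.38 tcp [499.1 277.9  89.4] rot tool x [-0.002 -0.001 -1.   ] z [ 0.999  0.047 -0.002] w 23.5 F [ 0.5  0.1 -1.9] q [0.37 0.57 1.57 0.   1.01 0.33]
[501.5, 275.8, 42.0, 0.045] shift [ 1.58 -0.07  0.08] turn options [ 3.000e-02 -3.597e+01]
```

Emit:
{"method": "send_rows", "body": {"series": "-1 0.8 0 0.05 0;-1 1.55 0 0.05 0;-1 1.55 0 0.05 0;-1 1.55 0 0.05 0"}}

```text
time: 30.88
tool_pos: [502.2, 275.9, 44.8]
tcp_rot: [-1.092, 1.571, -1.048]
contact_force: [-0.3, 0.3, -0.6]
grip_width: 23.9
```

```bash
python3 go.py 501.5 275.8 14.6 0.045;python3 - <<'E'
from look import *
p=capture("side"); c=p["pixels"][50:200,180:380,::-1]; cv2.imwrite("pics/s12.png",cv2.resize(c,None,fx=4,fy=4,interpolation=2))
E
```

```text
t 30.88 tcp [502.2 275.9  44.8] rot tool x [ 0. -0. -1.] z [0.999 0.044 0.   ] w 23.9 F [-0.3  0.3 -0.6] q [ 0.37  0.63  1.61 -0.    0.91  0.32]
[501.5, 275.8, 14.6, 0.045] shift [ 1.01 -0.   -0.02] turn options [-1.000e-02  3.599e+01]
```

View pics/s12.png

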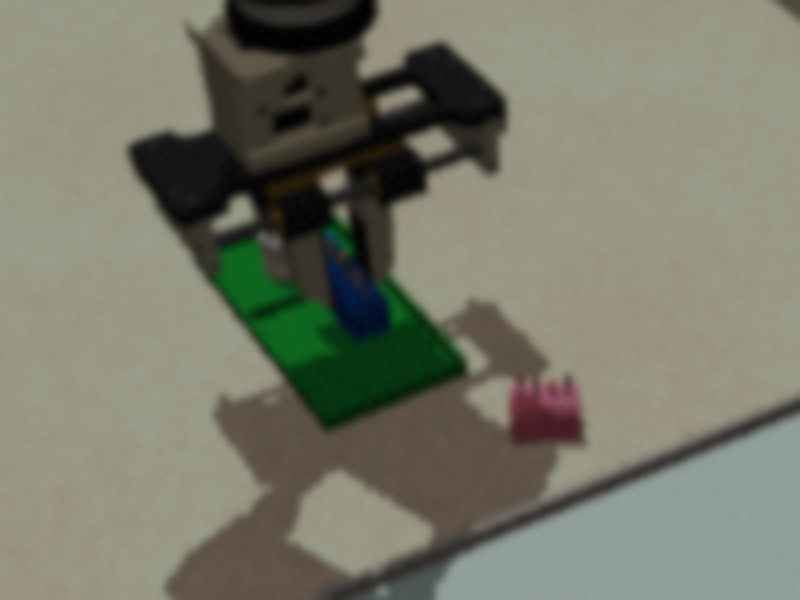

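Emit:
{"method": "send_rows", "body": {"series": "-1 0.5 0 -0.02 0;-1 0.8 0 -0.02 0;-1 0.96 0 -0.02 0;-1 1.02 0 -0.02 0;-1 1.03 0 -0.02 0;-1 1.03 0 -0.02 0"}}

```text
time: 31.68
tool_pos: [500.8, 276.2, 14.6]
tcp_rot: [-2.571, 1.57, -2.526]
contact_force: [-4.4, -2.2, 9.7]
grip_width: 23.7
```

```bash
python3 go.py 501.5 275.8 14.6 0.045
```

```text
t 31.68 tcp [500.8 276.2  14.6] rot tool x [-0.001 -0.    -1.   ] z [ 0.999  0.045 -0.001] w 23.7 F [-4.4 -2.2  9.7] q [ 0.37  0.67  1.63 -0.    0.84  0.33]
[501.5, 275.8, 14.6, 0.045] shift [-0.   -0.01  0.02] turn options [-0. 36.]
```

Contact. Release, lift, and back away for a clear view.

Emit:
{"method": "send_rows", "body": {"series": "-0.2 0 0 0 0;-0.2 0 0 0 0;-0.2 0 0 0 0;-0.2 -0.5 0 0 0;-0.2 -1.5 0 0 0;-0.2 -2.8 0 0 0;-0.2 -4 -2 0 0;-0.2 -4 -4 0 0"}}

```text
time: 32.67
tool_pos: [508.1, 160.3, 137.1]
tcp_rot: [0.098, 1.564, 0.146]
contact_force: [-0.0, -0.3, -0.3]
grip_width: 36.8
```

Emit:
{"method": "send_rows", "body": {"series": "-0.2 0 -2 -1 0;-0.2 0 -4 -2 0;-0.2 0 -4 -2 0;-0.2 0 -4 -2 0"}}

```text
time: 33.17
tool_pos: [452.5, 37.7, 134.4]
tcp_rot: [0.007, 1.569, 0.05]
contact_force: [0.7, -0.3, 0.4]
grip_width: 36.7
```

```bash
sed -e 's/^guess=.*/guess={"forceps":(487,-300),"gallipot":(561,-361),"short_bur_block":(573,-262),"long_bur_block":(501,276),"dappen_dish":(498,370),"elevator":(680,-12)}/' -e 's/m1.pkl/m2.pkl/' m1.py > m2.py
sed -i '/^masks={}/a for n,p in ps.items(): cv2.imwrite(f"pics/{n}_end.png",p["pixels"][:,:,::-1])' m2.py
sed -i 's/z=0 if "tray" in th else 2/z=2 if th=="elevator" else 3/; s/(-.1,.1,3.05)/(-.15,.05)/' m2.py
python3 go.py; python3 m2.py | tail -n +2
python3 - <<'E'
import cv2
a=cv2.imread("pics/top_end.png")[130:260,110:510]; cv2.imwrite("pics/te.png",cv2.resize(a,None,fx=2,fy=2,interpolation=2))
E
```

```text
t 33.17 tcp [452.5  37.7 134.4] rot tool x [ 0.002  0.    -1.   ] z [0.999 0.043 0.002] w 36.7 F [ 0.7 -0.3  0.4] q [-0.09  0.32  1.85  0.    0.97 -0.13]
forceps top score 0.89 area 646
forceps side score 0.57 area 1731
   forceps ['top'] [ 4.87751e+02 -2.91885e+02 -1.46000e-01] 0.761
   forceps ['top'] [ 4.87785e+02 -2.91868e+02 -1.44000e-01] 0.762
   forceps ['side'] [ 4.87126e+02 -2.90991e+02 -1.43000e-01] 0.819
   forceps ['side'] [ 4.87238e+02 -2.92068e+02 -1.43000e-01] 0.82
   forceps ['top', 'side'] [ 4.87506e+02 -2.91791e+02 -1.42000e-01] 0.787
   forceps ['top', 'side'] [ 4.87583e+02 -2.91228e+02 -1.48000e-01] 0.787
gallipot top score 0.75 area 520
gallipot side score 0.93 area 1661
   gallipot ['top'] [ 5.59840e+02 -3.60918e+02  1.51000e-01] 0.907
   gallipot ['side'] [ 5.59408e+02 -3.61241e+02  8.70000e-02] 0.968
   gallipot ['top', 'side'] [ 5.59426e+02 -3.60943e+02  1.27000e-01] 0.934
short_bur_block top score 0.68 area 183
short_bur_block side score 0.61 area 492
   short_bur_block ['top'] [ 5.70943e+02 -2.63075e+02 -1.00000e-03] 0.799
   short_bur_block ['top'] [ 5.709
[... 416 characters left out ...]
'] [5.00582e+02 2.74822e+02 1.70000e-02] 0.922
   long_bur_block ['top'] [5.00528e+02 2.74819e+02 1.50000e-02] 0.922
dappen_dish top score 0.65 area 183
   dappen_dish ['top'] [4.9829e+02 3.6787e+02 2.0900e-01] 0.922
elevator top score 0.64 area 217
elevator side score 0.52 area 298
   elevator ['top'] [ 6.83148e+02 -1.08940e+01 -4.10000e-02] 0.729
   elevator ['top'] [ 6.82865e+02 -1.09400e+01 -5.00000e-02] 0.731
   elevator ['side'] [ 6.8255e+02 -1.4048e+01 -7.6000e-02] 0.744
   elevator ['side'] [ 6.83632e+02 -1.04120e+01 -5.80000e-02] 0.745
   elevator ['top', 'side'] [ 6.82965e+02 -1.31330e+01 -5.10000e-02] 0.729
   elevator ['top', 'side'] [ 6.83195e+02 -1.10400e+01 -5.40000e-02] 0.736
```

View pics/te.png

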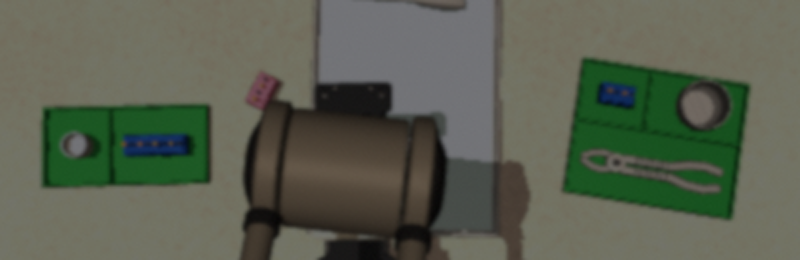

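View pics/side_end.png

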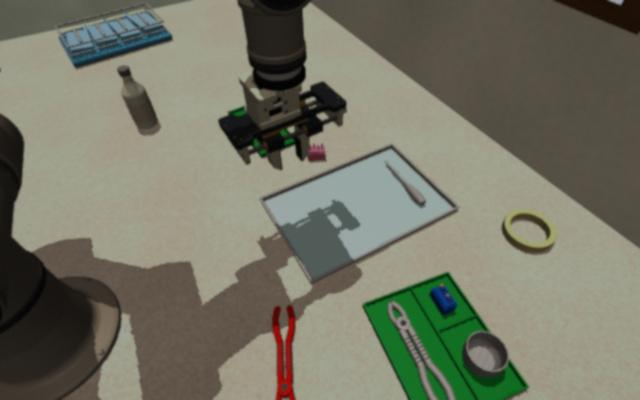

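Emit:
{"method": "send_rows", "body": {"series": "-0.2 0 -2 0 0;-0.2 0 -4 0 0;-0.2 0 -6 0 0;-0.2 0 -6 0 0;-0.2 0 -6 0 0;-0.2 0 -6 0 0"}}

```text
time: 34.62
tool_pos: [459.8, -140.5, 133.4]
tcp_rot: [2.323, 1.57, 2.369]
contact_force: [0.1, 0.5, -0.6]
grip_width: 36.6
```

```bash
sed -i 's/^guess=.*/guess={"long_bur_block":(501,276),"dappen_dish":(498,370)}/' m2.py; python3 m2.py | tail -n +2
python3 - <<'E'
import cv2
a=cv2.imread("pics/side_end.png")[80:180,200:340]; cv2.imwrite("pics/se.png",cv2.resize(a,None,fx=5,fy=5,interpolation=2))
E
```

```text
long_bur_block top score 0.89 area 366
long_bur_block side score 0.71 area 359
   long_bur_block ['top'] [5.00483e+02 2.76419e+02 3.10000e-02] 0.96
   long_bur_block ['top'] [5.00527e+02 2.76350e+02 1.10000e-02] 0.956
   long_bur_block ['side'] [4.99133e+02 2.74998e+02 9.00000e-03] 0.911
   long_bur_block ['side'] [499.444 274.944   0.   ] 0.912
   long_bur_block ['top', 'side'] [5.00086e+02 2.76381e+02 1.70000e-02] 0.922
   long_bur_block ['top', 'side'] [5.00459e+02 2.76396e+02 1.30000e-02] 0.926
dappen_dish top score 0.73 area 185
dappen_dish side score 0.72 area 160
   dappen_dish ['top'] [4.97896e+02 3.67612e+02 1.07000e-01] 0.939
   dappen_dish ['side'] [4.98183e+02 3.68792e+02 2.24000e-01] 0.856
   dappen_dish ['top', 'side'] [4.98019e+02 3.67792e+02 1.62000e-01] 0.895
```

View pics/se.png

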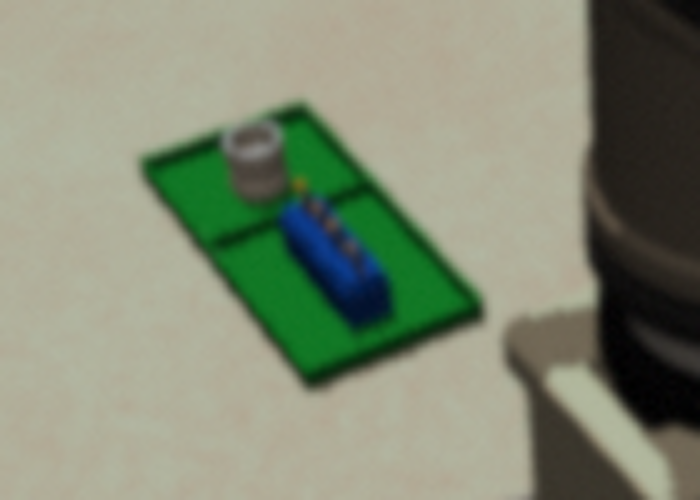

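```bash
python3 -c "
from plant import *
print(close_job())"
```

```text
the job is handed in; nothing more can be done
None
```

Both kits are made up and the job was handed in at about 35 s of the 112 s allowed. No verdict was reported.

- **Extraction kit:** the forceps lie flat in the long section. The gallipot stands in the wider small section and the short bur block in the narrower one.
- **Crown kit:** the long bur block is in the wider section and the dappen dish in the narrower one.
- **Placing:** each thing was lowered until the wrist force showed contact with the floor (about 4.5 to 10 N), then released, so nothing was dropped.

**Last checks:** in both cameras, all five things look upright (the forceps flat) and lie well inside their sections. They are within about 3 mm of where I set them down. The elevator stayed put: its fitted position changed by less than 3 mm, which is the measuring error. The look-alikes were not touched.

**Disagreements:** my outline fit put the forceps' origin about 8 mm further towards the beaks than their visible end points did. I went by the end points. The forceps' length fits inside the section on either reading. The fitted angle of the short block was uncertain by up to about 0.1 rad, which doesn't affect the placement.

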